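# Take and lock the inside depth of a leather-hard pot

## Robot

A 6-joint arm with a two-finger parallel gripper is mounted at the origin on the work surface. World frame = base frame: x ahead of the robot, y to its left, z up, the work surface at z = 0. Lengths are in m, angles in rad, forces in N, time in s.
With the tool pointing down it reaches from about 0.275 to 0.825 m from the base axis. Payload 5.2 kg.
Tool frame: the origin (TCP) lies at the very end of the fingers, on their centre line; the grasp point (between the pads) lies 19 mm behind it (ctrl.tcp_to_grasp is the distance from the TCP to the grasp point, in m); z points along the fingers, y is the line along which they close (so a half turn about z gives the same grasp; the last joint's range is limited). The gripper opens to 93 mm and grips with 3 to 60 N. Pads are 15 mm wide; open, the fingers measure 128 mm over their backs; the gripper's body (75 mm by 188 mm) begins 65 mm behind the grasp point.
Start: joints at [0.94, 0.259, 1.535, -0, 1.348, -0.203], TCP at [0.228, 0.5, 0.219] pointing down, gripper open.
Joint ranges: [-3.14, 3.14], [-0.91, 2.08], [0.19, 2.58], [-1.22, 4.36], [0.22, 2.71], [-3.12, 3.12]. Speed limits (rad/s): [2.57, 2.57, 3.14, 3.14, 3.14, 3.14].

## Interface

Orientations are given as a unit quaternion [w, x, y, z].
In Python, from plant import ctrl gives the robot as it stands.
- The arm moves only by the tool drive_tool, never from a script. Its argument "targets" is a list of rows, each an object with "angular": the turn, a rotation vector about the tool's x, y, z in rad, a list of three; "slide": the shift along the tool's x, y, z in m, a list of three; "jaw": the gripper's target within -1 to 1 (fully open at 1, half-way at 0, shut at -1). In form: [{"angular": [ax, ay, az], "slide": [x, y, z], "jaw": jaw}, ...]. A call has 1 to 5 rows; each row shifts and turns the commanded pose from where the row before left it, along the tool's axes as they then stand; what a row does not reach is not made up. A row lasts 1/8 s, in which the tool goes at most 62.5 mm and 10.7 degrees, less where a joint would pass 70% of its speed; a pose out of reach is approached as far as the arm can. A call with a gripper value outside its range is refused whole. The fingers move at their own pace and stop on an object; the grip force is fixed at half the most. Time passes only in rows, so rows that do not move let the fingers close. It gives the time, the measured TCP pose, the force, the opening and the grip force at its end, in the units of the state.
- ctrl.state(): the state, without advancing time (a new reading comes with each control period).
- ctrl.read_camera(name): name is "side" or "top" or "wrist"; returns a dict with "pixels" (384x512x3 uint8, red, green, blue), "mtx" (3x3 intrinsics, pixels), "origin" and "rotation" of the camera in the world; the wrist camera has in their place "T_tool_cam" (4x4, takes a point from camera to tool coordinates, whose origin is the TCP and whose axes are the flange's). Camera axes: x right, y down, z forward; pixel columns grow to the right and rows downward; lengths in m; the calibration is good to about 2 mm. A picture is of the moment at which its call begins: read the wrist's pose just before it. There is no depth.
- ctrl.finish_job(): hands the job in; it is judged then, once.
The state is a dict: "t": time; "joint_positions": joint angles; "joint_vel": joint speeds; "effort": joint torques, N m; "tcp_pos": TCP position; "tcp_rot": TCP orientation; "force": force on the tool from outside, world axes, zero at the start; "moment": the same for the moment, N m; "width": finger opening in m; "finger_force": force on a finger pad.
Only numpy, scipy, OpenCV 4.12 (cv2) and the standard library are available. Lean on these libraries where they do the work, as an engineer would, in place of code of your own. Each camera call takes 0.05 s, during which the arm holds its last target. There are 200 camera calls.

## Task

The pot's foot is about to be trimmed, so take its inside depth: set the depth gauge across the middle of the pot's rim, lower the rod slowly and gently until its end rests on the pot's floor, without denting the soft clay, then press the lock lever fully down to fix the rod there. Leave the gauge sitting flat on the rim with the rod still touching the floor, and leave the pot and the other things on the bench where they are.

Things in the scene. Friction and masses are not known exactly. Their poses are not given: they have to be found in the camera images.
- pot: Round open pot of soft leather-hard clay stuck on a plywood bat (190 mm diameter, 12 mm thick), loose, 1.25 kg. Origin: centre of the bat's underside, on the bench; z up. Pot 90 mm tall, rim 150 mm across outside, wall 7 mm. Its floor is flat, 50 mm or more in radius, but of unknown thickness: it lies 62 to 82 mm below the rim. A push of over 15 N with the rod's end dents the clay.
- pot_rim (a point): Centre of the pot's mouth, level with the top of the rim, 102 mm above the bench.
- gauge: Depth gauge, 0.62 kg in all, loose, standing on the bench on its flat beam. Origin: centre of the beam's underside, on the rod's axis; z up, y along the beam towards the lever's side. Steel beam 220 mm (along y) by 30 mm (x) by 10 mm; on its middle a head 30 mm (x) by 44 mm (y), its top 34 mm above the underside. An upright round steel rod (10 mm, round end) slides through the head.
- gauge_knob (a point): Centre of the squared wooden knob on top of the rod: 24 by 24 mm, 28 mm tall, its sides parallel to the gauge's x and y, fixed to the rod (the rod does not turn). With the rod fully raised it is 152 mm above the beam's underside, and 152 mm minus joint gauge_rod otherwise. The whole gauge can be lifted by the knob: it hangs from the rod's upper stop.
- gauge_rod (a joint): How far the rod is pushed down, in m: 0 fully raised (start; its end is then 2 mm above the beam's underside), up to 0.098. The end is at joint value minus 2 mm below the underside. The unlocked rod stays where it is left and slides with a drag of about 2 N either way, so the force felt at the knob shifts by up to 5 N as it starts to slide; the floor is felt as a further, steady rise.
- rod_end: Round lower end of the rod (radius 5 mm); origin at its lowest point.
- gauge_lever (a joint): Lock lever angle in rad: about 0 to 0.1 at the start (open, sticking up at 35 degrees), 0.61 when fully down (locked, level). It stays where it is left, and down it clamps the rod. Pressing it down by the pad takes about 3 to 8 N.
- lever_pad (a point): Top face of the steel lever, 34 mm out from its hinge. The hinge line runs along the gauge's x, 30 mm above the beam's underside and 30 mm along +y from the rod; the lever reaches out along +y, 47 mm long and 5 mm thick, with a pad 15 mm wide. Fully down, its top is level at 32.5 mm above the beam's underside. Pressed straight down 61 mm along +y from the rod's axis, it goes from open to locked.
- bottle: Bystander: olive ash-glazed bottle, 160 mm tall, 74 mm across; origin at its foot.
- banding_tool: Bystander: steel banding tool lying flat, 165 mm long, 26 mm wide blade; origin on the bench under the handle's middle.
- sprig_mould: Bystander: red clay sprig mould, flat block 85 by 65 by 22 mm; origin under its centre.
- vial: Bystander: upright glass test vial with cork, 26 mm across, 90 mm tall; origin at its foot.
There are look-alikes about, which are no part of the job. Of the things like the gauge, leave any that is blue; of the rest the larger one is meant.

How it is judged:
By the outcome, as a careful person would: the job done as asked, in the order asked, and still so for the second after the job is handed in, with the robot touching nothing.
It also fails if it takes over 61 s, if anything falls off the work surface, if the arm or the gripper's body presses on something with over 40 N, if the wrist force passes 120 N, or if a joint passes its speed limit or range.

## Working session

There is one attempt and no reset: what is moved stays moved. The work goes in short steps, Python scripts to look and compute and a tool call to move; the robot and the scene stay as the last step left them, time stands still between calls to the robot, and variables do not carry over. Pictures are saved under pics/ and viewed, at most 10 in all, crops included, and the job is handed in when it is done.

Besides the shell and the picture viewer there is one more tool, called after "Call:" in YAML: its name, and indented under it one key for each argument. drive_tool: Moves the arm, as the interface text tells. Its arguments: {"type":"object","properties":{"targets":{"type":"array","items":{"type":"object","properties":{"angular":{"type":"array","items":{"type":"number"}},"slide":{"type":"array","items":{"type":"number"}},"jaw":{"type":"number"}}}}},"required":["targets"]}

```bash
mkdir -p pics; cat > h.py <<'E'
import numpy as np,cv2
from plant import ctrl
from scipy.spatial.transform import Rotation as R
def ray(c,u,v):
    d=np.asarray(c['rotation'])@np.linalg.solve(np.asarray(c['mtx']),[u,v,1.]); return np.asarray(c['origin']),d
def onz(c,u,v,z):
    o,d=ray(c,u,v); return o+d*(z-o[2])/d[2]
def rot():
    q=ctrl.state()['tcp_rot']; return R.from_quat([q[1],q[2],q[3],q[0]]).as_matrix()
def wrist():
    s=ctrl.state(); Rt=rot(); c=ctrl.read_camera('wrist'); T=np.asarray(c['T_tool_cam'])
    c['origin']=np.array(s['tcp_pos'])+Rt@T[:3,3]; c['rotation']=Rt@T[:3,:3]; return c
def save(c,n): cv2.imwrite('pics/'+n+'.png',np.asarray(c['pixels'])[:,:,::-1])
E
python3 - <<'E'
from h import *
import pickle
a=ctrl.read_camera('top');b=ctrl.read_camera('side')
pickle.dump((a,b),open('ab.pkl','wb'))
save(a,'top');save(b,'side')
print(a['origin'],b['origin'],a['mtx'],ctrl.state()['tcp_rot'],rot().round(3),ctrl.state()['t'])
E
```

```text
[4.42368438e-01 8.75985107e-04 1.17278060e+00] [ 0.42981211 -0.8393415   0.67505994] [[394.75750862   0.         253.48632041]
 [  0.         394.75750862 198.97580895]
 [  0.           0.           1.        ]] [-3.11942362e-04  2.12274315e-01  9.77209794e-01 -7.32544918e-04] [[-0.91   0.415 -0.001]
 [ 0.415  0.91  -0.001]
 [ 0.    -0.002 -1.   ]] 0.1
```

View pics/top.png

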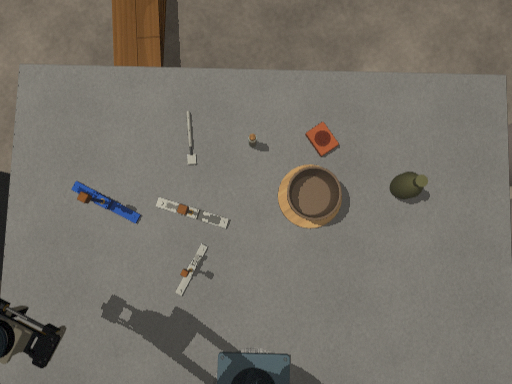

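View pics/side.png

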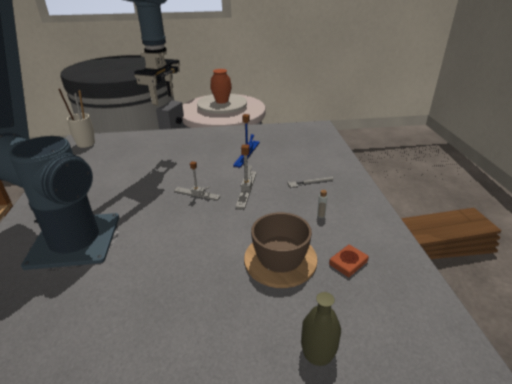

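The top view shows the target gauge at about (192,213), with its beam from (157,202) to (228,224) and its knob at (182,209). The blue gauge is at (106,202), the small one at (192,270) and the pot at (312,193). The side view agrees. Next I'll measure them.

```bash
cat >> h.py <<'E'
def beam(c,cu,cv,r,z=.01):
    im=np.asarray(c['pixels']);hsv=cv2.cvtColor(im,cv2.COLOR_RGB2HSV)
    m=((hsv[...,2]>150)&(hsv[...,1]<60)).astype('uint8'); k=np.zeros_like(m); cv2.circle(k,(cu,cv),r,1,-1); m*=k
    return m
E
python3 - <<'E'
from h import *
import pickle
a,b=pickle.load(open('ab.pkl','rb'))
m=beam(a,192,213,42)
p=cv2.findNonZero(m); r=cv2.minAreaRect(p); bx=cv2.boxPoints(r)
W=np.array([onz(a,u,v,.01)[:2] for u,v in bx]);print(r,W.round(3),W.mean(0))
hsv=cv2.cvtColor(a['pixels'],cv2.COLOR_RGB2HSV);
k=((hsv[...,1]>120)&(hsv[...,0]<20)).astype('uint8')
for n,(u,v) in dict(knob=(182,209)).items():
    q=np.argwhere(k[v-10:v+10,u-10:u+10]).mean(0)+[v-10,u-10];print(n,onz(a,q[1],q[0],.16),q)
# pot rim: dark/brown bowl contour inside
h=hsv[150:240,265:360];print(hsv[193,268:352:4].tolist())
for n,u,v,z in [('potrimL',287,193,.102),('potrimR',340,193,.102),('batL',278,198,.012),('batbot',308,228,.012)]: print(n,onz(a,u,v,z).round(3))
print(ctrl.state()['tcp_pos'], np.asarray(ctrl.read_camera('wrist')['T_tool_cam']).round(3).tolist())
E
```

```text
Traceback (most recent call last):
  File "h.py", line 7, in onz
    o,d=ray(c,u,v); return o+d*(z-o[2])/d[2]
        ~~~^^^^^^^
  File "h.py", line 5, in ray
    d=np.asarray(c['rotation'])@np.linalg.solve(np.asarray(c['mtx']),[u,v,1.]); return np.asarray(c['origin']),d
      ~~~~~~~~~~~~~~~~~~~~~~~~~^~~~~~~~~~~~~~~~~~~~~~~~~~~~~~~~~~~~~~~~~~~~~~~
ValueError: matmul: Input operand 1 has a mismatch in its core dimension 0, with gufunc signature (n?,k),(k,m?)->(n?,m?) (size 3 is different from 4)
```

```bash
cat >> h.py <<'E'
def ray(c,u,v):
    q=np.asarray(c['rotation'])
    if q.size==4: q=R.from_quat(np.roll(q,-1)).as_matrix()
    return np.asarray(c['origin']),q@np.linalg.solve(np.asarray(c['mtx']),[u,v,1.])
E
python3 - <<'E'
from h import *
import pickle
a,b=pickle.load(open('ab.pkl','rb'))
m=beam(a,192,213,42)
p=cv2.findNonZero(m); r=cv2.minAreaRect(p); bx=cv2.boxPoints(r)
W=np.array([onz(a,u,v,.01)[:2] for u,v in bx]);print(r,W.round(3),W.mean(0))
hsv=cv2.cvtColor(a['pixels'],cv2.COLOR_RGB2HSV);
k=((hsv[...,1]>120)&(hsv[...,0]<20)).astype('uint8')
for n,(u,v) in dict(knob=(182,209)).items():
    q=np.argwhere(k[v-10:v+10,u-10:u+10]).mean(0)+[v-10,u-10];print(n,onz(a,q[1],q[0],.16),q)
print(hsv[193,268:352:4].tolist())
for n,u,v,z in [('potrimL',287,193,.102),('potrimR',340,193,.102),('batL',278,198,.012),('batbot',308,228,.012)]: print(n,onz(a,u,v,z).round(3))
print(ctrl.state()['tcp_pos'], np.asarray(ctrl.read_camera('wrist')['T_tool_cam']).round(3).tolist())
E
```

```text
((186.56549072265625, 228.1259307861328), (73.42586517333984, 43.66404724121094), 17.52556800842285) [[0.423 0.327]
 [0.547 0.294]
 [0.487 0.085]
 [0.364 0.119]] [0.45503676 0.20635673]
knob [0.50155514 0.19241533 0.16      ] [209.11111111 182.39506173]
[[18, 26, 127], [20, 24, 126], [18, 26, 128], [18, 119, 191], [16, 124, 185], [15, 85, 123], [16, 82, 78], [15, 78, 78], [15, 84, 121], [15, 83, 120], [15, 83, 117], [15, 89, 118], [16, 86, 118], [15, 93, 118], [14, 94, 119], [15, 86, 115], [16, 90, 79], [18, 84, 73], [15, 84, 121], [21, 23, 77], [20, 20, 77]]
potrimL [ 0.556 -0.08   0.102]
potrimR [ 0.56  -0.224  0.102]
batL [ 0.55  -0.061  0.012]
batbot [ 0.464 -0.15   0.012]
[0.22786166 0.50003596 0.21792582] [[-0.0, -0.97, -0.245, 0.068], [1.0, -0.0, -0.0, 0.0], [0.0, -0.245, 0.97, -0.167], [0.0, 0.0, 0.0, 1.0]]
```

Call:
drive_tool:
  targets:
    - {"slide": [-0.047,-0.021,-0.01],"angular": [0,0,0],"jaw": 1}
    - {"slide": [-0.047,-0.021,-0.01],"angular": [0,0,0],"jaw": 1}
    - {"slide": [-0.047,-0.021,-0.01],"angular": [0,0,0],"jaw": 1}
    - {"slide": [-0.047,-0.021,-0.01],"angular": [0,0,0],"jaw": 1}
    - {"slide": [-0.047,-0.021,-0.01],"angular": [0,0,0],"jaw": 1}

```text
t: 0.78
tcp_pos: [0.3992, 0.306, 0.2688]
tcp_rot: [-0.0, 0.212, 0.977, -0.0]
force: [-0.1, 1.0, -0.2]
width: 0.0929
finger_force: 0.0
```

Call:
drive_tool:
  targets:
    - {"slide": [-0.047,-0.021,-0.01],"angular": [0,0,0],"jaw": 1}
    - {"slide": [-0.047,-0.021,-0.01],"angular": [0,0,0],"jaw": 1}
    - {"slide": [-0.047,-0.021,-0.01],"angular": [0,0,0],"jaw": 1}
    - {"slide": [0,0,0],"angular": [0,0,0.18],"jaw": 1}
    - {"slide": [0,0,0],"angular": [0,0,0.18],"jaw": 1}

```text
t: 1.4
tcp_pos: [0.501, 0.1906, 0.2982]
tcp_rot: [-0.0, 0.387, 0.922, -0.0]
force: [0.1, -0.3, -0.8]
width: 0.093
finger_force: 0.0
```

Call:
drive_tool:
  targets:
    - {"slide": [0,0,0],"angular": [0,0,0.18],"jaw": 1}
    - {"slide": [0,0,0],"angular": [0,0,0.18],"jaw": 1}
    - {"slide": [0,0,0],"angular": [0,0,0.18],"jaw": 1}
    - {"slide": [0,0,0],"angular": [0,0,0.18],"jaw": 1}
    - {"slide": [0,0,0],"angular": [0,0,0.18],"jaw": 1}

```text
t: 2.02
tcp_pos: [0.5004, 0.1916, 0.2983]
tcp_rot: [-0.0, 0.749, 0.662, -0.0]
force: [-0.7, 0.3, 0.2]
width: 0.0933
finger_force: 0.0
```

Call:
drive_tool:
  targets:
    - {"slide": [0,0,0],"angular": [0,0,0.18],"jaw": 1}
    - {"slide": [0,0,0],"angular": [0,0,0],"jaw": 1}
    - {"slide": [0,0,0],"angular": [0,0,0],"jaw": 1}

```text
t: 2.4
tcp_pos: [0.5005, 0.1916, 0.2984]
tcp_rot: [-0.0, 0.803, 0.596, -0.0]
force: [-0.3, -0.2, 0.6]
width: 0.0932
finger_force: 0.0
```

```bash
python3 - <<'E'
from h import *
import pickle
c=wrist();save(c,'w1');pickle.dump(c,open('w1.pkl','wb'));s=ctrl.state()
print(s['tcp_pos'],s['joint_positions'],rot().round(3),s['t'],s['force'])
E
```

```text
[0.50050128 0.19157694 0.29851571] [ 1.57314168e-01  1.92030935e-01  1.42756613e+00 -8.63774048e-07
  1.52230522e+00  4.51479126e-01] [[ 0.29   0.957 -0.   ]
 [ 0.957 -0.29  -0.   ]
 [-0.    -0.    -1.   ]] 2.45 [ 0.62244491 -0.43987062  0.41602686]
```

View pics/w1.png

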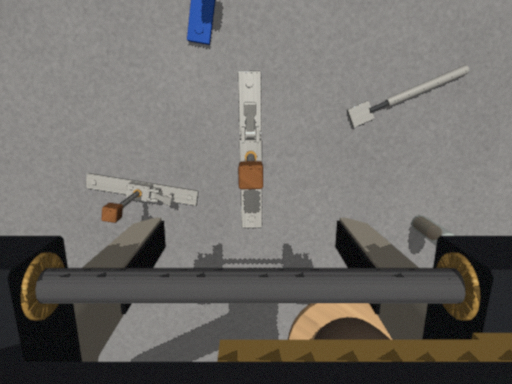

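The wrist view shows the gauge upright at column 250, with its beam from rows 72 to 227, the knob at (251,175) and what looks like the lever at (250,120). I'll zoom in to check which side the lever is on, and measure.

```bash
python3 - <<'E'
from h import *
import pickle
c=pickle.load(open('w1.pkl','rb'));im=c['pixels']
cv2.imwrite('pics/w1c.png',cv2.resize(im[60:235,200:300,::-1],None,fx=3.2,fy=3.2,interpolation=cv2.INTER_CUBIC))
hsv=cv2.cvtColor(im,cv2.COLOR_RGB2HSV)
k=((hsv[...,1]>130)&(hsv[...,0]<20)).astype('uint8');k[:150]=0;k[195:]=0;k[:,:230]=0;k[:,275:]=0
p=cv2.findNonZero(k);x,y,w,h=cv2.boundingRect(p);print('knob',x,y,w,h,cv2.minAreaRect(p))
for r in (160,164,168,172,176,180,184,188): print(r,np.flatnonzero(k[r])[[0,-1]] if k[r].any() else None)
b=((hsv[...,2]>140)&(hsv[...,1]<45)).astype('uint8');b[:65]=0;b[235:]=0;b[:,:225]=0;b[:,280:]=0
e=[]
for r in (78,85,92,210,218,224):
    f=np.flatnonzero(b[r]);print(r,f[[0,-1]]);e.append((np.mean(f[[0,-1]]),r))
P=[onz(c,u,v,.01) for u,v in e]
d=np.mean(P[:3],0)-np.mean(P[3:],0);print('beam dir',d/np.linalg.norm(d),'mid line',np.mean(P,0))
rr=np.flatnonzero(b[:,245:256].sum(1)>5);print(rr[[0,-1]]);A,B=onz(c,e[0][0],rr[0],.01),onz(c,e[-1][0],rr[-1]+1,.01);print('centre',(A+B)/2,np.linalg.norm(A-B))
print('knobtop centre',onz(c,x+w/2,y+h/2,.166))
E
```

```text
knob 239 152 24 37 ((250.5, 170.0), (36.0, 23.0), 90.0)
160 None
164 [240 261]
168 [239 262]
172 [239 261]
176 [239 262]
180 [239 261]
184 [239 262]
188 [241 254]
78 [226 279]
85 [225 268]
92 [225 278]
210 [225 278]
218 [228 279]
224 [225 279]
beam dir [0.27287094 0.96205065 0.        ] mid line [0.50230844 0.19188318 0.01      ]
[ 65 230]
centre [0.50409161 0.1932733  0.01      ] 0.2331729738239982
knobtop centre [0.50376488 0.1996017  0.166     ]
```

View pics/w1c.png

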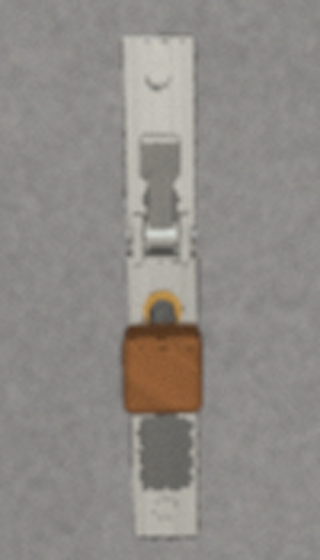

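The crop shows the lever and its hinge on the image-up side, which is tool +x. The beam ends are at px (249.4,71.6) and (252.0,227.2), and the knob's top face is centred at (250.8,177.6).

```bash
python3 - <<'E'
from h import *
import pickle
c=pickle.load(open('w1.pkl','rb'))
A=onz(c,249.4,71.6,.01);B=onz(c,252.0,227.2,.01);d=A-B
print('len',np.linalg.norm(d),'centre',(A+B)/2,'ang',np.arctan2(d[1],d[0]))
K=onz(c,250.8,177.6,.166);print('knob',K)
x=rot()[:,0];print('toolx ang',np.arctan2(x[1],x[0]))
s=ctrl.state()['tcp_pos']
for q in ((A+B)/2,K): print('delta tool',rot().T@(q-s))
a,b=pickle.load(open('ab.pkl','rb'))
hsv=cv2.cvtColor(a['pixels'],cv2.COLOR_RGB2HSV)
m=((hsv[...,1]>65)&(hsv[...,0]<22)).astype('uint8');m[:,:270]=0;m[:,352:]=0;m[:163]=0;m[235:]=0
m2=((m>0)&(hsv[...,1]<108)).astype('uint8')
for n,mm,z in(('bat',m,.012),('pot',m2,.102)):
    mm=cv2.morphologyEx(mm,cv2.MORPH_OPEN,np.ones((3,3)))
    (u,v),r=cv2.minEnclosingCircle(cv2.findNonZero(mm));print(n,u,v,r,onz(a,u,v,z),r/394.76*(1.1728-z))
# dark inner wall region + rim outline pixel rows
E
python3 - <<'E'
import cv2;im=cv2.imread('pics/top.png')[150:240,265:355];cv2.imwrite('pics/potc.png',cv2.resize(im,None,fx=6,fy=6,interpolation=cv2.INTER_CUBIC))
E
```

```text
len 0.2189558731388921 centre [0.50181615 0.19281898 0.01      ] ang 1.2943434430852863
knob [0.50162278 0.19315024 0.166     ]
toolx ang 1.276631429885456
delta tool [0.00160913 0.00097855 0.28851523]
delta tool [0.0018489  0.00065403 0.13251528]
bat 309.60455322265625 195.8633575439453 32.278507232666016 [ 0.55922561 -0.15371365  0.012     ] 0.09491562264585751
pot 314.3690490722656 192.85714721679688 27.848142623901367 [ 0.55873085 -0.15457419  0.102     ] 0.07553903921793896
```

View pics/potc.png

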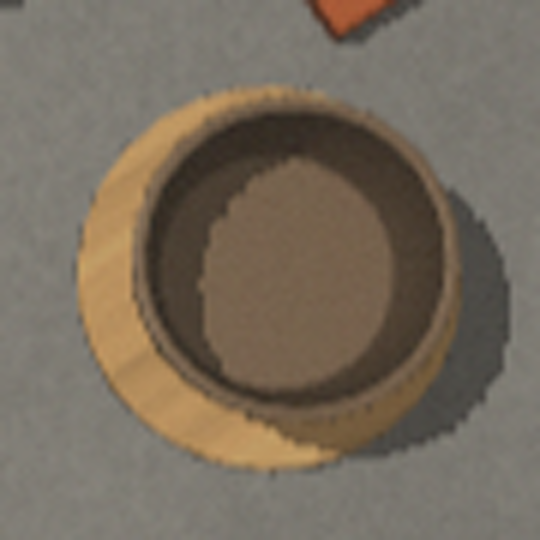

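The pot crop shows the rim circle centred at px (314.5,192.7), which gives a pot centre of (0.559,-0.154). Next I'll go down and grasp the knob.

Call:
drive_tool:
  targets:
    - {"slide": [0.002,0.001,0.04],"angular": [0,0,-0.015],"jaw": 1}
    - {"slide": [0,0,0.05],"angular": [0,0,0],"jaw": 1}
    - {"slide": [0,0,0.05],"angular": [0,0,0],"jaw": 1}
    - {"slide": [0,0,0.025],"angular": [0,0,0],"jaw": 1}
    - {"slide": [0,0,0],"angular": [0,0,0],"jaw": 1}

```text
t: 3.08
tcp_pos: [0.5005, 0.1929, 0.1317]
tcp_rot: [-0.001, 0.799, 0.601, -0.002]
force: [0.6, -0.2, 0.1]
width: 0.0929
finger_force: 0.0
```

Call:
drive_tool:
  targets:
    - {"slide": [0,0,0],"angular": [0,0,0],"jaw": -1}
    - {"slide": [0,0,0],"angular": [0,0,0],"jaw": -1}
    - {"slide": [0,0,0],"angular": [0,0,0],"jaw": -1}
    - {"slide": [0,0,0],"angular": [0,0,0],"jaw": -1}
    - {"slide": [0,0,0],"angular": [0,0,0],"jaw": -1}

```text
t: 3.7
tcp_pos: [0.5022, 0.1932, 0.1339]
tcp_rot: [0.0, 0.799, 0.601, 0.0]
force: [0.3, -0.0, -0.0]
width: 0.0469
finger_force: 0.0
```

Call:
drive_tool:
  targets:
    - {"slide": [0,0,0],"angular": [0,0,0],"jaw": -1}
    - {"slide": [0,0,0],"angular": [0,0,0],"jaw": -1}
    - {"slide": [0,0,0],"angular": [0,0,0],"jaw": -1}
    - {"slide": [0,0,0],"angular": [0,0,0],"jaw": -1}
    - {"slide": [0,0,0],"angular": [0,0,0],"jaw": -1}

```text
t: 4.32
tcp_pos: [0.5018, 0.1933, 0.1335]
tcp_rot: [-0.0, 0.799, 0.601, -0.0]
force: [-1.1, 0.9, 0.3]
width: 0.0235
finger_force: 30.0
```

Call:
drive_tool:
  targets:
    - {"slide": [0,0,-0.005],"angular": [0,0,0],"jaw": -1}
    - {"slide": [0,0,-0.01],"angular": [0,0,0],"jaw": -1}
    - {"slide": [0,0,-0.03],"angular": [0,0,0],"jaw": -1}
    - {"slide": [0,0,-0.04],"angular": [0,0,0],"jaw": -1}
    - {"slide": [0,0,-0.035],"angular": [0,0,0],"jaw": -1}

```text
t: 4.95
tcp_pos: [0.5021, 0.1931, 0.2553]
tcp_rot: [0.0, 0.799, 0.601, 0.0]
force: [0.6, -0.3, -6.8]
width: 0.0236
finger_force: 30.0
```

Call:
drive_tool:
  targets:
    - {"slide": [0,0,-0.02],"angular": [0,0,0],"jaw": -1}
    - {"slide": [0,0,-0.01],"angular": [0,0,0],"jaw": -1}
    - {"slide": [0,0,0],"angular": [0,0,0],"jaw": -1}

```text
t: 5.32
tcp_pos: [0.5022, 0.1932, 0.2839]
tcp_rot: [0.0, 0.799, 0.601, 0.0]
force: [-0.2, 0.1, -6.7]
width: 0.0238
finger_force: 30.0
```

```bash
python3 - <<'E'
from h import *
s=ctrl.state();print(s['tcp_pos'],s['force'],s['moment'],s['width'])
print('to pot (tool)',rot().T@(np.array([.559,-.154,s['tcp_pos'][2]])-s['tcp_pos']))
E
```

```text
[0.50221227 0.19319216 0.28388436] [-0.21420409  0.12275879 -6.7003014 ] [-0.11808655  0.11769121  0.0320234 ] 0.023814080465941287
to pot (tool) [-3.17668232e-01  1.51175855e-01  1.97036561e-05]
```

Call:
drive_tool:
  targets:
    - {"slide": [-0.02,0.0095,0],"angular": [0,0,0],"jaw": -1}
    - {"slide": [-0.035,0.0166,0],"angular": [0,0,0],"jaw": -1}
    - {"slide": [-0.04,0.019,0],"angular": [0,0,0],"jaw": -1}
    - {"slide": [-0.04,0.019,0],"angular": [0,0,0],"jaw": -1}
    - {"slide": [-0.04,0.019,0],"angular": [0,0,0],"jaw": -1}

```text
t: 5.95
tcp_pos: [0.5327, 0.0008, 0.2821]
tcp_rot: [-0.001, 0.799, 0.601, -0.001]
force: [1.5, 0.4, -4.8]
width: 0.0242
finger_force: 30.0
```

Call:
drive_tool:
  targets:
    - {"slide": [-0.04,0.019,0],"angular": [0,0,0],"jaw": -1}
    - {"slide": [-0.04,0.019,0],"angular": [0,0,0],"jaw": -1}
    - {"slide": [-0.035,0.0166,0],"angular": [0,0,0],"jaw": -1}
    - {"slide": [-0.0277,0.0125,0],"angular": [0,0,0],"jaw": -1}
    - {"slide": [0,0,0],"angular": [0,0,0],"jaw": -1}

```text
t: 6.58
tcp_pos: [0.5575, -0.1562, 0.2815]
tcp_rot: [-0.001, 0.8, 0.599, -0.001]
force: [0.6, 0.8, -6.8]
width: 0.024
finger_force: 30.0
```

Call:
drive_tool:
  targets:
    - {"slide": [0,0,0],"angular": [0,0,0],"jaw": -1}
    - {"slide": [0,0,0],"angular": [0,0,0],"jaw": -1}

```text
t: 6.82
tcp_pos: [0.5577, -0.1527, 0.2832]
tcp_rot: [-0.001, 0.799, 0.601, -0.0]
force: [-0.1, 0.4, -7.2]
width: 0.024
finger_force: 30.0
```

```bash
python3 - <<'E'
from h import *
import pickle
c=wrist();save(c,'w2');t=ctrl.read_camera('top');save(t,'t2');d=ctrl.read_camera('side')
pickle.dump((c,t,d),open('w2.pkl','wb'))
s=ctrl.state();print(s['tcp_pos'],s['force'],s['moment'],s['width'])
E
```

```text
[ 0.55797758 -0.15285291  0.28373132] [-0.42451657 -0.41484181 -5.53481192] [-0.06454074  0.04616197 -0.01320319] 0.023633878990754188
```

View pics/w2.png

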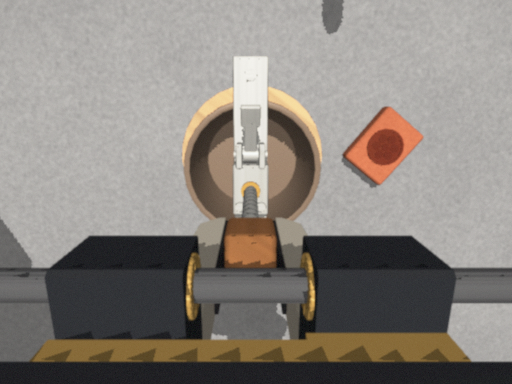

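The wrist view shows the beam (columns 234–268) hanging over the pot, whose rim spans columns 185–321, so it looks centred. I'll check the sideways offset.

```bash
python3 - <<'E'
from h import *
import pickle
c,t,d=pickle.load(open('w2.pkl','rb'));s=ctrl.state()
hsv=cv2.cvtColor(c['pixels'],cv2.COLOR_RGB2HSV)
m=((hsv[...,1]>60)&(hsv[...,1]<112)&(hsv[...,0]<24)).astype('uint8')
m[:85]=0;m[215:]=0;m[:,:170]=0;m[:,335:]=0
m=cv2.morphologyEx(m,cv2.MORPH_OPEN,np.ones((3,3)))
P=[]
for v in range(115,205,5):
    f=np.flatnonzero(m[v]);P+=[onz(c,f[0],v,.102)[:2],onz(c,f[-1]+1,v,.102)[:2]]
P=np.array(P);A=np.c_[2*P,np.ones(len(P))];x=np.linalg.lstsq(A,(P**2).sum(1),rcond=None)[0]
print('rim centre',x[:2],'r',np.sqrt(x[2]+x[:2]@x[:2]))
print('delta tool',rot().T@np.array([*(x[:2]-s['tcp_pos'][:2]),0]))
for u,v in((250.5,58),(251,212)): print(rot().T@(onz(c,u,v,.16)-s['tcp_pos']))
E
```

```text
rim centre [ 0.56232597 -0.14395223] r 0.07625806694100017
delta tool [9.75706370e-03 1.71185088e-03 1.03932241e-06]
[ 1.06179324e-01 -4.41852776e-05  1.23741139e-01]
[-0.02889522  0.00042954  0.12372868]
```

```bash
python3 - <<'E'
from h import *
import pickle
c,t,d=pickle.load(open('w2.pkl','rb'));s=ctrl.state()
T=lambda u,v,z:(rot().T@(onz(c,u,v,z)-s['tcp_pos']))[:2].round(4)
hsv=cv2.cvtColor(c['pixels'],cv2.COLOR_RGB2HSV)
for u in (215,222,229,275,282,289):
    S=hsv[60:225,u,1].astype(int);V=hsv[60:225,u,2].astype(int)
    bat=60+np.flatnonzero(S>100)[0]; print(u,'bat top',bat,T(u,bat,.012), 'sat',S[bat-62:bat-60+30].tolist(),'V',V[bat-62:bat-60+30].tolist())
E
```

```text
Traceback (most recent call last):
IndexError: index 0 is out of bounds for axis 0 with size 0
```

```bash
python3 - <<'E'
from h import *
import pickle
c,t,d=pickle.load(open('w2.pkl','rb'));s=ctrl.state()
im=c['pixels'].astype(int)
bat=(im[...,0]>150)&(im[...,0]-im[...,2]>50)
pot=(im[...,0]-im[...,2]>12)&~bat&(im[...,0]<150)
def fit(E,z):
    P=np.array([(rot().T@(onz(c,u,v,z)-s['tcp_pos']))[:2] for u,v in E])
    for _ in range(3):
        x=np.linalg.lstsq(np.c_[2*P,np.ones(len(P))],(P**2).sum(1),rcond=None)[0];r=np.sqrt(x[2]+x[:2]@x[:2])
        e=abs(np.linalg.norm(P-x[:2],axis=1)-r);P=P[e<=max(2*np.median(e),.0005)]
    print(x[:2].round(4),r.round(4),len(P))
cols=list(range(195,232,3))+list(range(273,312,3))
fit([(u,np.flatnonzero(bat[60:200,u])[0]+60) for u in cols if bat[60:200,u].any()],.012)
E=[]
for u in cols:
    f=np.flatnonzero(bat[60:200,u])
    if len(f): E.append((u,f[-1]+61))   # bat/rim boundary
fit(E,.102);print(E[::4])
E
```

```text
[-0.002   0.0013] 0.0957 23
[-0.0015  0.0017] 0.0737 20
[(195, np.int64(132)), (207, np.int64(117)), (219, np.int64(110)), (231, np.int64(105)), (282, np.int64(108)), (294, np.int64(115)), (306, np.int64(127))]
```

The wrist view and the top view agree: the pot centre is at (-2, +1.5) mm in tool x, y. I'll shift by that and lower.

Call:
drive_tool:
  targets:
    - {"slide": [-0.0017,0.0015,0.015],"angular": [0,0,0],"jaw": -1}
    - {"slide": [0,0,0.015],"angular": [0,0,0],"jaw": -1}
    - {"slide": [0,0,0.008],"angular": [0,0,0],"jaw": -1}
    - {"slide": [0,0,0.003],"angular": [0,0,0],"jaw": -1}
    - {"slide": [0,0,0],"angular": [0,0,0],"jaw": -1}

```text
t: 7.6
tcp_pos: [0.559, -0.1558, 0.2426]
tcp_rot: [-0.0, 0.799, 0.601, -0.0]
force: [0.5, -0.5, -5.7]
width: 0.0234
finger_force: 30.0
```

Call:
drive_tool:
  targets:
    - {"slide": [0,0,0.002],"angular": [0,0,0],"jaw": -1}
    - {"slide": [0,0,0.002],"angular": [0,0,0],"jaw": -1}
    - {"slide": [0,0,0.001],"angular": [0,0,0],"jaw": -1}
    - {"slide": [0,0,0],"angular": [0,0,0],"jaw": -1}

```text
t: 8.1
tcp_pos: [0.5589, -0.1558, 0.2376]
tcp_rot: [-0.0, 0.799, 0.601, -0.0]
force: [0.6, -0.6, -5.0]
width: 0.0233
finger_force: 30.0
```

Call:
drive_tool:
  targets:
    - {"slide": [0,0,0.002],"angular": [0,0,0],"jaw": -1}
    - {"slide": [0,0,0.002],"angular": [0,0,0],"jaw": -1}
    - {"slide": [0,0,0.002],"angular": [0,0,0],"jaw": -1}
    - {"slide": [0,0,0],"angular": [0,0,0],"jaw": -1}

```text
t: 8.6
tcp_pos: [0.5591, -0.1561, 0.2319]
tcp_rot: [0.0, 0.8, 0.601, 0.0]
force: [-1.6, -2.1, 0.2]
width: 0.0238
finger_force: 30.0
```

The beam now rests on the rim and the rod is sliding. I'll lower it most of the way at a moderate speed, staying above the highest possible floor.

Call:
drive_tool:
  targets:
    - {"slide": [0,0,0.004],"angular": [0,0,0],"jaw": -1}
    - {"slide": [0,0,0.005],"angular": [0,0,0],"jaw": -1}
    - {"slide": [0,0,0.005],"angular": [0,0,0],"jaw": -1}
    - {"slide": [0,0,0.005],"angular": [0,0,0],"jaw": -1}
    - {"slide": [0,0,0.005],"angular": [0,0,0],"jaw": -1}

```text
t: 9.22
tcp_pos: [0.5591, -0.1561, 0.2073]
tcp_rot: [0.0, 0.799, 0.601, -0.0]
force: [-1.4, -3.7, 0.8]
width: 0.0239
finger_force: 30.0
```

Call:
drive_tool:
  targets:
    - {"slide": [0,0,0.005],"angular": [0,0,0],"jaw": -1}
    - {"slide": [0,0,0.005],"angular": [0,0,0],"jaw": -1}
    - {"slide": [0,0,0.005],"angular": [0,0,0],"jaw": -1}
    - {"slide": [0,0,0.005],"angular": [0,0,0],"jaw": -1}
    - {"slide": [0,0,0.005],"angular": [0,0,0],"jaw": -1}

```text
t: 9.85
tcp_pos: [0.5591, -0.1558, 0.1824]
tcp_rot: [0.0, 0.799, 0.601, 0.0]
force: [0.1, -3.8, 1.6]
width: 0.0241
finger_force: 30.0
```

Call:
drive_tool:
  targets:
    - {"slide": [0,0,0.004],"angular": [0,0,0],"jaw": -1}
    - {"slide": [0,0,0.002],"angular": [0,0,0],"jaw": -1}
    - {"slide": [0,0,0.001],"angular": [0,0,0],"jaw": -1}

```text
t: 10.22
tcp_pos: [0.559, -0.1557, 0.1756]
tcp_rot: [-0.0, 0.799, 0.601, 0.0]
force: [-0.4, -3.8, 0.3]
width: 0.0241
finger_force: 30.0
```

Call:
drive_tool:
  targets:
    - {"slide": [0,0,0.001],"angular": [0,0,0],"jaw": -1}
    - {"slide": [0,0,0],"angular": [0,0,0],"jaw": -1}

```text
t: 10.48
tcp_pos: [0.559, -0.1557, 0.1746]
tcp_rot: [-0.0, 0.799, 0.601, 0.0]
force: [-0.4, -3.3, -0.7]
width: 0.0236
finger_force: 30.0
```

Call:
drive_tool:
  targets:
    - {"slide": [0,0,0.001],"angular": [0,0,0],"jaw": -1}
    - {"slide": [0,0,0.001],"angular": [0,0,0],"jaw": -1}
    - {"slide": [0,0,0],"angular": [0,0,0],"jaw": -1}

```text
t: 10.85
tcp_pos: [0.559, -0.1557, 0.1726]
tcp_rot: [-0.0, 0.799, 0.601, 0.0]
force: [0.8, -2.7, -0.5]
width: 0.0236
finger_force: 30.0
```

Call:
drive_tool:
  targets:
    - {"slide": [0,0,0.0005],"angular": [0,0,0],"jaw": -1}
    - {"slide": [0,0,0.0005],"angular": [0,0,0],"jaw": -1}

```text
t: 11.1
tcp_pos: [0.559, -0.1558, 0.1717]
tcp_rot: [0.0, 0.799, 0.601, 0.0]
force: [0.3, -3.2, 1.1]
width: 0.0239
finger_force: 30.0
```

Call:
drive_tool:
  targets:
    - {"slide": [0,0,0.0005],"angular": [0,0,0],"jaw": -1}
    - {"slide": [0,0,0.0005],"angular": [0,0,0],"jaw": -1}

```text
t: 11.35
tcp_pos: [0.559, -0.1558, 0.1706]
tcp_rot: [0.0, 0.799, 0.601, 0.0]
force: [0.9, -4.1, 0.8]
width: 0.0234
finger_force: 30.0
```

Call:
drive_tool:
  targets:
    - {"slide": [0,0,0.0005],"angular": [0,0,0],"jaw": -1}
    - {"slide": [0,0,0.0005],"angular": [0,0,0],"jaw": -1}

```text
t: 11.6
tcp_pos: [0.559, -0.1558, 0.1697]
tcp_rot: [0.0, 0.799, 0.601, 0.0]
force: [-0.2, -4.0, 0.8]
width: 0.0237
finger_force: 30.0
```

Call:
drive_tool:
  targets:
    - {"slide": [0,0,0.0005],"angular": [0,0,0],"jaw": -1}
    - {"slide": [0,0,0.0005],"angular": [0,0,0],"jaw": -1}

```text
t: 11.85
tcp_pos: [0.5589, -0.1558, 0.1686]
tcp_rot: [-0.0, 0.799, 0.601, 0.0]
force: [-0.6, -4.2, 0.3]
width: 0.0237
finger_force: 30.0
```

Call:
drive_tool:
  targets:
    - {"slide": [0,0,0.0005],"angular": [0,0,0],"jaw": -1}
    - {"slide": [0,0,0.0005],"angular": [0,0,0],"jaw": -1}

```text
t: 12.1
tcp_pos: [0.559, -0.1558, 0.1676]
tcp_rot: [0.0, 0.799, 0.601, -0.0]
force: [-0.5, -3.6, 1.2]
width: 0.0237
finger_force: 30.0
```

Call:
drive_tool:
  targets:
    - {"slide": [0,0,0.0005],"angular": [0,0,0],"jaw": -1}
    - {"slide": [0,0,0.0005],"angular": [0,0,0],"jaw": -1}

```text
t: 12.35
tcp_pos: [0.5589, -0.1558, 0.1666]
tcp_rot: [0.0, 0.799, 0.601, -0.0]
force: [-0.1, -3.4, 1.6]
width: 0.0238
finger_force: 30.0
```

Call:
drive_tool:
  targets:
    - {"slide": [0,0,0.0005],"angular": [0,0,0],"jaw": -1}
    - {"slide": [0,0,0.0005],"angular": [0,0,0],"jaw": -1}

```text
t: 12.6
tcp_pos: [0.559, -0.1558, 0.1657]
tcp_rot: [0.0, 0.799, 0.601, -0.0]
force: [-0.6, -3.8, 3.7]
width: 0.0236
finger_force: 30.0
```

Possibly contact, so I'll use smaller steps.

Call:
drive_tool:
  targets:
    - {"slide": [0,0,0.0003],"angular": [0,0,0],"jaw": -1}
    - {"slide": [0,0,0],"angular": [0,0,0],"jaw": -1}

```text
t: 12.85
tcp_pos: [0.559, -0.1558, 0.1657]
tcp_rot: [0.0, 0.799, 0.601, 0.0]
force: [-0.5, -3.7, 3.7]
width: 0.0237
finger_force: 30.0
```

Call:
drive_tool:
  targets:
    - {"slide": [0,0,0.0004],"angular": [0,0,0],"jaw": -1}
    - {"slide": [0,0,0],"angular": [0,0,0],"jaw": -1}

```text
t: 13.1
tcp_pos: [0.559, -0.1559, 0.1655]
tcp_rot: [0.0, 0.799, 0.601, 0.0]
force: [-1.0, -3.3, 5.6]
width: 0.0238
finger_force: 30.0
```

The force rose steadily and the motion stopped, so the rod is on the floor with about 4–5 N. That makes the depth about 68 mm. I'll release and rise.

Call:
drive_tool:
  targets:
    - {"slide": [0,0,0],"angular": [0,0,0],"jaw": 1}
    - {"slide": [0,0,0],"angular": [0,0,0],"jaw": 1}
    - {"slide": [0,0,0],"angular": [0,0,0],"jaw": 1}
    - {"slide": [0,0,0],"angular": [0,0,0],"jaw": 1}

```text
t: 13.6
tcp_pos: [0.5588, -0.1555, 0.1647]
tcp_rot: [-0.0, 0.799, 0.601, -0.0]
force: [0.3, 0.3, 0.7]
width: 0.0592
finger_force: 0.0
```

Call:
drive_tool:
  targets:
    - {"slide": [0,0,-0.01],"angular": [0,0,0],"jaw": 1}
    - {"slide": [0,0,-0.03],"angular": [0,0,0],"jaw": 1}
    - {"slide": [0,0,-0.04],"angular": [0,0,0],"jaw": -1}
    - {"slide": [0,0,-0.02],"angular": [0,0,0],"jaw": -1}
    - {"slide": [0.03,0,0],"angular": [0,0,0],"jaw": -1}

```text
t: 14.22
tcp_pos: [0.5683, -0.1287, 0.2682]
tcp_rot: [0.003, 0.8, 0.6, 0.001]
force: [0.7, 0.2, -0.8]
width: 0.0584
finger_force: 0.0
```

Call:
drive_tool:
  targets:
    - {"slide": [0.031,0,0],"angular": [0,0,0],"jaw": -1}
    - {"slide": [0,0,0],"angular": [0,0,0],"jaw": -1}
    - {"slide": [0,0,0],"angular": [0,0,0],"jaw": -1}
    - {"slide": [0,0,0],"angular": [0,0,0],"jaw": -1}
    - {"slide": [0,0,0],"angular": [0,0,0],"jaw": -1}

```text
t: 14.85
tcp_pos: [0.5758, -0.098, 0.265]
tcp_rot: [0.0, 0.8, 0.6, -0.0]
force: [-0.4, 0.5, 0.7]
width: 0.0082
finger_force: 0.0
```

Call:
drive_tool:
  targets:
    - {"slide": [0,0,0],"angular": [0,0,0],"jaw": -1}
    - {"slide": [0,0,0],"angular": [0,0,0],"jaw": -1}
    - {"slide": [0,0,0],"angular": [0,0,0],"jaw": -1}
    - {"slide": [0,0,0],"angular": [0,0,0],"jaw": -1}

```text
t: 15.35
tcp_pos: [0.5759, -0.0972, 0.2649]
tcp_rot: [-0.0, 0.799, 0.601, -0.0]
force: [0.2, 0.9, 0.7]
width: 0.0002
finger_force: 0.0
```

```bash
python3 - <<'E'
from h import *
import pickle
c=wrist();save(c,'w3')
s=ctrl.state();print(s['tcp_pos'],s['force'],s['width'],s['t'],rot().T@(np.array([.559,-.1559,0])-s['tcp_pos']))
E
```

```text
[ 0.57593175 -0.09715478  0.26495535] [-0.4771853   0.01630556  0.18863069] 0.00019317643123536467 15.4 [-6.11329110e-02  7.45135477e-05  2.64956189e-01]
```

View pics/w3.png

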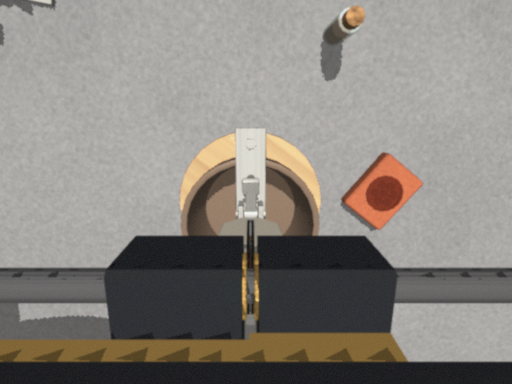

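The view shows the gauge flat across the rim, with the lever at (250,195) in line with the closed fingers. Next I'll press the lever down.

Call:
drive_tool:
  targets:
    - {"slide": [0,0,0.03],"angular": [0,0,0],"jaw": -1}
    - {"slide": [0,0,0.04],"angular": [0,0,0],"jaw": -1}
    - {"slide": [0,0,0.02],"angular": [0,0,0],"jaw": -1}
    - {"slide": [0,0,0.006],"angular": [0,0,0],"jaw": -1}
    - {"slide": [0,0,0.004],"angular": [0,0,0],"jaw": -1}

```text
t: 16.02
tcp_pos: [0.5764, -0.0973, 0.1654]
tcp_rot: [0.0, 0.799, 0.601, 0.0]
force: [-0.4, -0.1, 0.5]
width: 0.0002
finger_force: 0.0
```

Call:
drive_tool:
  targets:
    - {"slide": [0,0,0.004],"angular": [0,0,0],"jaw": -1}
    - {"slide": [0,0,0.004],"angular": [0,0,0],"jaw": -1}
    - {"slide": [0,0,0.004],"angular": [0,0,0],"jaw": -1}
    - {"slide": [0,0,0.003],"angular": [0,0,0],"jaw": -1}
    - {"slide": [0,0,0.003],"angular": [0,0,0],"jaw": -1}

```text
t: 16.65
tcp_pos: [0.5764, -0.0974, 0.1475]
tcp_rot: [0.001, 0.799, 0.601, 0.0]
force: [1.1, 1.9, 3.9]
width: 0.0005
finger_force: 1.4
```

Call:
drive_tool:
  targets:
    - {"slide": [0,0,0.002],"angular": [0,0,0],"jaw": -1}
    - {"slide": [0,0,0.002],"angular": [0,0,0],"jaw": -1}
    - {"slide": [0,0,0.0015],"angular": [0,0,0],"jaw": -1}
    - {"slide": [0,0,0],"angular": [0,0,0],"jaw": -1}

```text
t: 17.15
tcp_pos: [0.5758, -0.0973, 0.1412]
tcp_rot: [-0.0, 0.799, 0.601, -0.0]
force: [1.2, 0.1, 2.0]
width: 0.0003
finger_force: 0.8
```

Call:
drive_tool:
  targets:
    - {"slide": [0,0,0.002],"angular": [0,0,0],"jaw": -1}
    - {"slide": [0,0,0.0015],"angular": [0,0,0],"jaw": -1}
    - {"slide": [0,0,0.001],"angular": [0,0,0],"jaw": -1}
    - {"slide": [0,0,0],"angular": [0,0,0],"jaw": -1}

```text
t: 17.65
tcp_pos: [0.5758, -0.0972, 0.1368]
tcp_rot: [-0.0, 0.799, 0.601, -0.0]
force: [1.4, 0.9, 1.8]
width: 0.0003
finger_force: 1.0
```

Call:
drive_tool:
  targets:
    - {"slide": [0,0,0.001],"angular": [0,0,0],"jaw": -1}
    - {"slide": [0,0,0],"angular": [0,0,0],"jaw": -1}

```text
t: 17.9
tcp_pos: [0.5758, -0.0972, 0.1358]
tcp_rot: [-0.0, 0.799, 0.601, -0.0]
force: [1.7, 1.3, 2.9]
width: 0.0006
finger_force: 1.1
```

Call:
drive_tool:
  targets:
    - {"slide": [0,0,0.001],"angular": [0,0,0],"jaw": -1}
    - {"slide": [0,0,0],"angular": [0,0,0],"jaw": -1}

```text
t: 18.15
tcp_pos: [0.5759, -0.0971, 0.1351]
tcp_rot: [-0.0, 0.799, 0.601, -0.0]
force: [-0.2, 2.6, 4.7]
width: 0.0004
finger_force: 2.1
```

Call:
drive_tool:
  targets:
    - {"slide": [0,0,0.001],"angular": [0,0,0],"jaw": -1}
    - {"slide": [0,0,0],"angular": [0,0,0],"jaw": -1}

```text
t: 18.4
tcp_pos: [0.5759, -0.0972, 0.1349]
tcp_rot: [0.0, 0.799, 0.601, 0.0]
force: [-1.2, 2.9, 9.2]
width: 0.0001
finger_force: 4.5
```

Call:
drive_tool:
  targets:
    - {"slide": [0,0,0.001],"angular": [0,0,0],"jaw": -1}
    - {"slide": [0,0,0.0005],"angular": [0,0,0],"jaw": -1}
    - {"slide": [0,0,0],"angular": [0,0,0],"jaw": -1}

```text
t: 18.77
tcp_pos: [0.5761, -0.0972, 0.1347]
tcp_rot: [0.001, 0.799, 0.601, 0.0]
force: [-4.5, 3.3, 16.0]
width: 0.0007
finger_force: 8.2
```

The lever is at its stop: z no longer moves and the force has reached 16 N. I'll retreat and check.

Call:
drive_tool:
  targets:
    - {"slide": [0,0,-0.004],"angular": [0,0,0],"jaw": -1}
    - {"slide": [0,0,-0.02],"angular": [0,0,0],"jaw": -1}
    - {"slide": [0,0,-0.05],"angular": [0,0,0],"jaw": -1}
    - {"slide": [0,0,-0.05],"angular": [0,0,0],"jaw": -1}
    - {"slide": [0,0,-0.03],"angular": [0,0,0],"jaw": -1}

```text
t: 19.4
tcp_pos: [0.5763, -0.098, 0.2886]
tcp_rot: [0.001, 0.8, 0.601, 0.0]
force: [0.8, -0.2, 0.2]
width: 0.0008
finger_force: 0.0
```

Call:
drive_tool:
  targets:
    - {"slide": [-0.055,0,-0.02],"angular": [0,0,0],"jaw": -1}
    - {"slide": [-0.055,0,-0.02],"angular": [0,0,0],"jaw": -1}
    - {"slide": [0,0,0],"angular": [0,0,0],"jaw": -1}
    - {"slide": [0,0,0],"angular": [0,0,0],"jaw": -1}

```text
t: 19.9
tcp_pos: [0.5449, -0.2029, 0.3255]
tcp_rot: [-0.001, 0.8, 0.6, -0.0]
force: [-0.1, 0.5, -0.4]
width: 0.0007
finger_force: 0.0
```

```bash
python3 - <<'E'
from h import *
c=wrist();b=ctrl.read_camera('side')
A=cv2.resize(c['pixels'][:235,120:400],None,fx=1.6,fy=1.6);B=cv2.resize(b['pixels'][170:290,210:340],None,fx=2.7,fy=2.7,interpolation=cv2.INTER_CUBIC)
h=min(len(A),len(B));cv2.imwrite('pics/end.png',np.hstack([A[:h],B[:h]])[:,:,::-1]);print(A.shape,B.shape,ctrl.state()['tcp_pos'],ctrl.state()['force'])
E
```

```text
(376, 448, 3) (324, 351, 3) [ 0.54518659 -0.20177691  0.32541141] [-0.63302687  0.05917054 -0.09520209]
```

View pics/end.png

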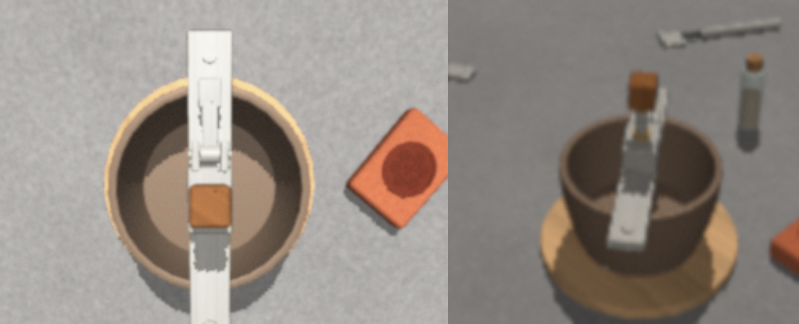

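The final view shows the gauge flat and centred across the rim, with the knob lowered (210,205), the lever flat (210,110) and the other things undisturbed. I'll hand the job in.

```bash
python3 -c "
from plant import ctrl
print(ctrl.finish_job())"
```

```text
the job is handed in; nothing more can be done
None
```

I handed the job in at about 20 s: the gauge sits flat across the middle of the rim, the rod touched the floor at about 68 mm with roughly 5 N, and the lever is pressed to its stop.

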